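# Turn the bow-handle blank to its next face at the sanding bar

### The arm

A 6-joint arm with a two-finger parallel gripper is mounted at the origin on the work surface. World frame = base frame: x ahead of the robot, y to its left, z up, the work surface at z = 0. Lengths are in m, angles in degrees, forces in N, time in s.
With the tool pointing down it reaches from about 0.35 to 0.875 m from the base axis. Payload 15.5 kg.
Tool frame: the origin (TCP) lies on the mounting face of the last link; the fingertips stand 173 mm ahead of it and the grasp point (between the pads) lies arm.pinch_z ahead of it (arm.pinch_z is the distance from the TCP to the grasp point, in m); z points along the fingers, y is the direction in which the jaws open and shut (so a half turn about z gives the same grasp; the last joint's range is limited). The gripper opens to 85 mm and grips with 20 to 120 N. Pads are 22 mm wide; open, the fingers measure 114 mm over their backs; the gripper's body (76 mm by 85 mm) begins 54 mm behind the grasp point. The pads swing forward as they close: fully open they stand 13 mm farther back than shut.
Start: joints at [-79.097, 28.281, 77.091, -0, 74.628, -5.472], TCP at [0.176, -0.6, 0.405] pointing down, gripper open.
Joint ranges: [-166.48, 166.48], [-47.26, 123.95], [12.59, 153.08], [-70.14, 250.14], [6.76, 159.57], [-176.63, 176.63]. Speed limits (degrees/s): [108.29, 108.29, 147.25, 172.46, 172.46, 172.46].

### API

Orientations are given as a 3x3 rotation matrix whose columns are the frame's x, y, z axes.
In Python, from workcell import arm gives the robot as it stands. The module is installed in compiled form; this text tells all that it offers.
- The arm moves only by the shell command python3 -m handwheel 'ROWS'. ROWS is JSON, a list that holds one entry, the list of rows, each a list of 7 numbers: the shift along the tool's x, y, z scaled (see below), then the turn, a rotation vector about the tool's x, y, z scaled (see below), then the opening, from -1 (shut) to 1 (fully open), so that 0 is half open. In form: [[[dx, dy, dz, wx, wy, wz, hand], ...]]. A call has 1 to 12 rows; each row is the pose to reach, as a shift and turn from the pose measured when the call began, along the tool's axes at that moment; what a row does not reach only later rows make up. The controller multiplies each number of a shift by 300 mm and each number of a turn by pi/2 rad. A row lasts 1/10 s, in which the tool goes at most 50 mm and 8.59 degrees, less where a joint would pass 70% of its speed; a pose out of reach is approached as far as the arm can. A call with a number of a shift or a turn outside -1 to 1 is refused whole. A call with a gripper value outside its range is refused whole. The fingers move at their own pace and stop on an object; the grip force is fixed at half the most. Time passes only in rows, so rows that repeat a pose let the fingers close. It gives the time, the measured TCP pose, the force and the opening at its end, in the units of the state.
- arm.read_state(): the state, without advancing time (a new reading comes with each control period).
- arm.capture(name): name is "side" or "top" or "wrist"; returns (picture, depth): 420x560x3 uint8, red, green, blue; 420x560 float32, m along the optical axis (not along the pixel's ray), 0 where there is no reading.
- arm.camera_params(name): a dict with "K" (3x3 intrinsics, pixels), "dist" ([k1, k2, p1, p2, k3] as OpenCV has them; the pictures are not rectified), "eye" and "rotation" of the camera in the world; the wrist camera has in their place "tool_from_camera" (4x4, takes a point from camera to tool coordinates, whose origin is the TCP and whose axes are the flange's). Camera axes: x right, y down, z forward; pixel columns grow to the right and rows downward; lengths in m; the calibration is good to about 2 mm. A picture is of the moment at which its call begins: read the wrist's pose just before it. camera_params takes no time and is no camera call.
- arm.close_job(): hands the job in, once; it reports no verdict.
The state is a dict: "time": time; "q": joint angles; "joint_vel": joint speeds; "effort": joint torques, N m; "tool_pos": TCP position; "eef_rot": TCP orientation; "ft_force": force on the tool from outside, world axes, zero at the start; "moment": the same for the moment, N m; "grip_width": finger opening in m.
Only numpy, scipy, OpenCV 4.12 (cv2) and the standard library are available. Lean on these libraries where they do the work, as an engineer would, in place of code of your own. Each camera call takes 0.05 s, during which the arm holds its last target.

### The job

The long side of the red-ended wooden blank has been sanded; turn the blank a quarter turn so that its red end is next. Leave it lying flat on the bench, let go, with the whole red end squarely up against the black face of the blue sanding bar, and leave the green-ended and the dark blanks where they are.

Things in the scene. Friction and masses are not known exactly. Their poses are not given: they have to be found in the camera images.
- blank_center (a point): The workpiece: loose pale wooden block with a thin dark stripe, 120 mm long (x), 50 wide (y), 45 high (z), about 0.18 kg; the last 18 mm at its +x end are painted red. The point is its centre, 22.5 mm above the bench; +x points out of the red end. It starts flat on the bench in front of the bar, a long side roughly towards it, red end to the robot's left.
- bar_face (a point): Blue steel bracket fixed to the bench: upright bar 210 mm long (y), 60 high, with a black abrasive strip 200 mm long on the side facing the robot (seen from above as a black edge). The point is the middle of this black face, in its plane, 30 mm above the bench; +x points into the bar, square to the face, away from the robot. A low foot behind it. Turned up to 30 degrees either way.
- green_blank_center (a point): A bystander: the same pale block, 120 x 50 x 45 mm, with its +x end painted green. The point is its centre, 22.5 mm above the bench. Leave it where it lies.
- dark_blank_center (a point): A bystander: a dark wooden block with a pale stripe and no painted end, 120 x 50 x 45 mm. The point is its centre, 22.5 mm above the bench. Leave it where it lies.
There are look-alikes about, which are no part of the job. Leave any pink or purple look-alike of the part that bears blank_center alone.

How it is judged:
By the outcome, as a careful person would: the job done as asked, in the order asked, and still so for the second after the job is handed in, with the robot touching nothing.
It also fails if it takes over 38 s, if anything falls off the work surface, if the arm or the gripper's body presses on something with over 40 N, if the wrist force passes 120 N, or if a joint passes its speed limit or range.

## Working session

There is one attempt and no reset: what is moved stays moved. The work goes in short steps, Python scripts to look and compute and a shell command to move; the robot and the scene stay as the last step left them, time stands still between calls to the robot, and variables do not carry over. Pictures are saved under pics/ and viewed, and the job is handed in when it is done.

```bash
mkdir -p pics
python3 - <<'E'
from workcell import arm
import cv2,numpy as np
print(arm.pinch_z, arm.read_state())
for n in("top","side"):
    p,d=arm.capture(n); cv2.imwrite(f"pics/{n}0.png",p[:,:,::-1]); np.savez(f"{n}0.npz",p=p,d=d)
for n in("top","side","wrist"): print(n,arm.camera_params(n))
E
```

```text
0.1547 {'time': 0.0, 'q': array([-7.90968715e+01,  2.83147170e+01,  7.71287059e+01,  1.64585887e-03,
        7.46285196e+01, -5.47113295e+00]), 'joint_vel': array([ 0.02336606, -0.01574528, -0.05177702,  0.13679462, -0.04299368,
       -0.07548888]), 'effort': array([-7.02393008e-03, -8.82166386e+01, -3.83871102e+01, -7.59727027e-04,
        1.00128233e-02,  6.43330168e-05]), 'tool_pos': array([ 0.17617794, -0.59949101,  0.40409262]), 'eef_rot': array([[ 9.59442879e-01,  2.81903030e-01, -2.10303881e-04],
       [ 2.81903070e-01, -9.59442091e-01,  1.23820664e-03],
       [ 1.47279809e-04, -1.24727385e-03, -9.99999211e-01]]), 'ft_force': array([ 0.41673674, -0.35739489,  0.09956682]), 'moment': array([-0.04710269, -0.01249023,  0.0292881 ]), 'grip_width': 0.08527587467085572}
top {'K': array([[477.22949264,   0.        , 284.24838645],
       [  0.        , 477.22949264, 217.17840959],
       [  0.        ,   0.        ,   1.        ]]), 'dist': array([-0.06344367,  0.        ,  0.        ,  0.        ,  0.        ]), 'eye': array([ 0.47181051, -0.00903901,  1.30249522]), 'rotation': a
[... 508 characters left out ...]
-0.41410364,  0.68101412, -0.60393538],
       [ 0.0026108 , -0.66260635, -0.74896329]])}
wrist {'K': array([[316.47651918,   0.        , 280.76103542],
       [  0.        , 316.47651918, 211.77417044],
       [  0.        ,   0.        ,   1.        ]]), 'dist': array([-0.07529276,  0.        ,  0.        ,  0.        ,  0.        ]), 'tool_from_camera': array([[-2.55689884e-04, -9.62927492e-01, -2.69760225e-01,
         6.86568672e-02],
       [ 9.99999967e-01, -2.55361013e-04, -3.63127514e-05,
         2.62536711e-04],
       [-3.39196976e-05, -2.69760225e-01,  9.62927526e-01,
         3.09065371e-02],
       [ 0.00000000e+00,  0.00000000e+00,  0.00000000e+00,
         1.00000000e+00]])}
```

View pics/top0.png

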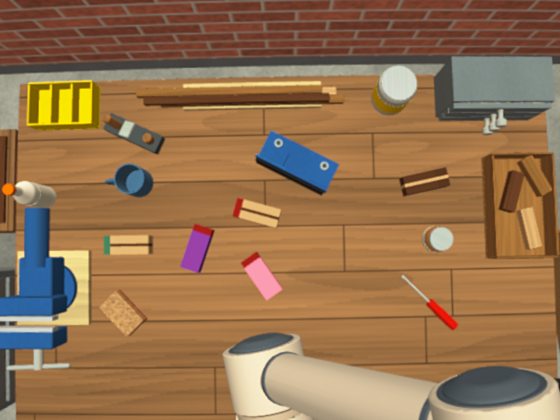

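View pics/side0.png

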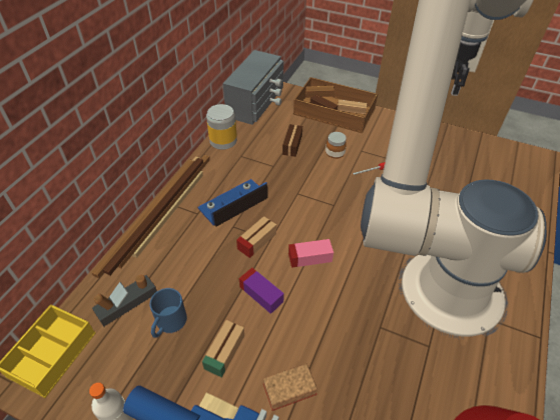

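Top view: the wanted blank, pale with a red end, is at (257,213). Things that could be mistaken for it are the pink one (262,276), the purple one (197,249), the green-ended one (128,244), the dark one (425,181) and the tray offcuts (520,205). The pale block with the red end to the left, lying in front of the bar, fits the description. Next I check it in a close crop.

```bash
cat > h.py <<'E'
import numpy as np,cv2
from workcell import arm
def ray(n,uv,z,P=None):
    P=P or arm.camera_params(n)
    q=cv2.undistortPoints(np.array(uv,float).reshape(-1,1,2),P["K"],P["dist"]).reshape(-1,2)
    if n=="wrist":
        T=P["T"];R=T[:3,:3];e=T[:3,3]
    else: R=P["rotation"];e=P["eye"]
    d=np.c_[q,np.ones(len(q))]@R.T
    return e+d*((z-e[2])/d[:,2])[:,None]
E
python3 - <<'E'
import numpy as np,cv2
z=np.load("top0.npz");p=z["p"];d=z["d"]
c=p[120:240,215:355];cv2.imwrite("pics/crop0.png",cv2.resize(c[:,:,::-1],None,fx=5,fy=5,interpolation=cv2.INTER_NEAREST))
E
```

```text
(no output)
```

View pics/crop0.png

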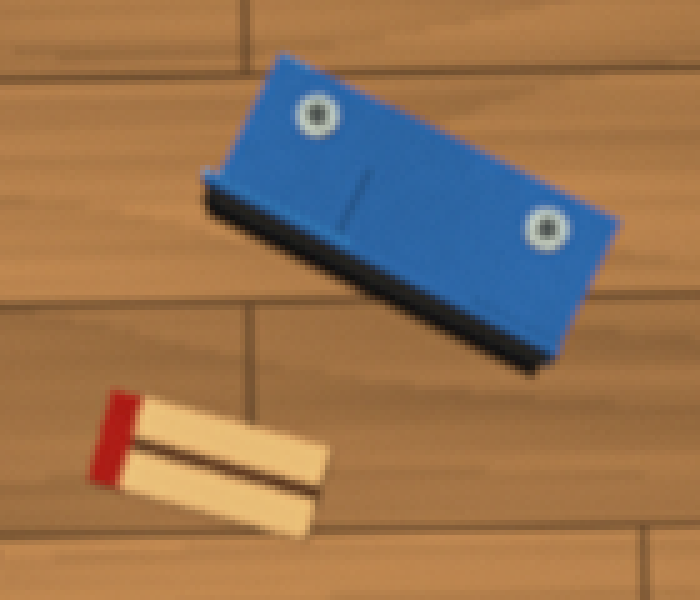

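The crop shows the pale block with a red left end and a dark stripe, below the bar's black edge. The choice is confirmed. Now I measure everything.

```bash
cat >> h.py <<'E'
def pts(n,d,mask,P=None):
    v,u=np.nonzero(mask&(d>0)); P=P or arm.camera_params(n)
    q=cv2.undistortPoints(np.c_[u,v].astype(float).reshape(-1,1,2),P["K"],P["dist"]).reshape(-1,2)
    X=np.c_[q,np.ones(len(q))]*d[v,u][:,None]
    if n=="wrist": return X@P["T"][:3,:3].T+P["T"][:3,3]
    return X@P["rotation"].T+P["eye"]
def rect(xy):
    (c,s,a)=cv2.minAreaRect((xy*1000).astype(np.float32)); 
    b=cv2.boxPoints((c,s,a)); e=[b[1]-b[0],b[2]-b[1]]; l=e[np.argmax([np.linalg.norm(x) for x in e])]
    return np.round(c,1),np.round(s,1),round(np.degrees(np.arctan2(l[1],l[0])),2)
E
python3 - <<'E'
from h import *
for n,win in(("top",(120,240,215,355)),("side",(165,265,190,290))):
    z=np.load(n+"0.npz");p=z["p"];d=z["d"]
    W=np.zeros(d.shape,bool);W[win[0]:win[1],win[2]:win[3]]=1
    hsv=cv2.cvtColor(p,cv2.COLOR_RGB2HSV);H,S,V=[hsv[...,i].astype(int) for i in range(3)]
    blk=W&(V<60); blue=W&(H>95)&(H<125)&(S>120)
    pale=W&(H>10)&(H<30)&(V>200); red=W&((H<6)|(H>174))&(S>180)
    for nm,m in(("blk",blk),("blue",blue),("pale",pale),("red",red)):
        k,l,st,_=cv2.connectedComponentsWithStats(m.astype(np.uint8)); 
        X=pts(n,d,m); print(n,nm,m.sum(),np.round(np.percentile(X,[2,50,98],axis=0)*1000,0).tolist())
    m=(pale|red).astype(np.uint8); m=cv2.morphologyEx(m,cv2.MORPH_CLOSE,np.ones((5,5)))
    if n=="top":
        v,u=np.nonzero(m); X=ray(n,np.c_[u,v],.045); print("blank",rect(X[:,:2]))
        v,u=np.nonzero(red);print("red",ray(n,np.c_[u,v],.045).mean(0))
    X=pts(n,d,blk); 
    X=X[(X[:,2]>.005)&(X[:,2]<.06)]
    A=np.c_[X[:,1],np.ones(len(X))]; 
    for _ in range(5):
        s=np.linalg.lstsq(A,X[:,0],rcond=None)[0]; r=X[:,0]-A@s; k=abs(r)<2.5*r.std()+1e-4;A=A[k];X=X[k]
    print(n,"face slope",s,np.degrees(np.arctan(s[0])),"resid",r.std(),len(X),"yrange",X[:,1].min(),X[:,1].max())
# top edges lines
z=np.load("top0.npz");p=z["p"]
print("lower/upper edges", ray("top",[[215+207/5,120+213/5],[215+535/5,120+377/5]],.005)[:,:2],ray("top",[[215+207/5,120+187/5],[215+552/5,120+355/5]],.06)[:,:2])
E
```

```text
top blk 331 [[612.0, -103.0, 26.0], [655.0, -20.0, 56.0], [699.0, 62.0, 63.0]]
top blue 2133 [[631.0, -138.0, 4.0], [702.0, -45.0, 10.0], [772.0, 50.0, 61.0]]
top pale 593 [[527.0, 11.0, 38.0], [559.0, 61.0, 44.0], [591.0, 110.0, 50.0]]
top red 102 [[553.0, 109.0, 38.0], [576.0, 119.0, 44.0], [597.0, 130.0, 50.0]]
blank (array([561.6,  68.4]), array([118.8,  50.1]), np.float32(73.62))
red [0.57549008 0.11864951 0.045     ]
top face slope [0.52544848 0.66591365] 27.719612997524372 resid 0.002702695080150353 286 yrange -0.10821247355838227 0.06616681613010457
side blk 819 [[617.0, -103.0, 4.0], [665.0, -15.0, 38.0], [862.0, 69.0, 62.0]]
side blue 637 [[639.0, -139.0, 8.0], [720.0, -36.0, 13.0], [781.0, 69.0, 64.0]]Traceback (most recent call last):
  File "<stdin>", line 10, in <module>
  File "h.py", line 13, in pts
    q=cv2.undistortPoints(np.c_[u,v].astype(float).reshape(-1,1,2),P["K"],P["dist"]).reshape(-1,2)
      ~~~~~~~~~~~~~~~~~~~^^^^^^^^^^^^^^^^^^^^^^^^^^^^^^^^^^^^^^^^^^^^^^^^^^^^^^^^^^^
cv2.error: OpenCV(4.12.0) /io/opencv/modules/calib3d/src/undistort.dispatch.cpp:347: error: (-215:Assertion failed) CV_IS_MAT(_src) && CV_IS_MAT(_dst) && (_src->rows == 1 || _src->cols == 1) && (_dst->rows == 1 || _dst->cols == 1) && _src->cols + _src->rows - 1 == _dst->rows + _dst->cols - 1 && (CV_MAT_TYPE(_src->type) == CV_32FC2 || CV_MAT_TYPE(_src->type) == CV_64FC2) && (CV_MAT_TYPE(_dst->type) == CV_32FC2 || CV_MAT_TYPE(_dst->type) == CV_64FC2) in function 'cvUndistortPointsInternal'
```

Run:
```python
from h import *
z=np.load("side0.npz");p=z["p"];d=z["d"]
hsv=cv2.cvtColor(p,cv2.COLOR_RGB2HSV);V=hsv[...,2]
W=np.zeros(d.shape,bool);W[180:225,205:272]=1
X=pts("side",d,W&(V<60)); X=X[(X[:,2]>.008)&(X[:,2]<.056)&(X[:,0]<.72)]
for _ in range(6):
    A=np.c_[X[:,1],np.ones(len(X))]
    s=np.linalg.lstsq(A,X[:,0],rcond=None)[0]; r=X[:,0]-A@s; X=X[abs(r)<2*r.std()+1e-3]
print("side",s,np.degrees(np.arctan(s[0])),r.std(),len(X),X.min(0),X.max(0))
print("edges bottom", ray("top",[[215+207/5,120+213/5],[215+535/5,120+377/5]],.005)[:,:2],"top",ray("top",[[215+207/5,120+187/5],[215+552/5,120+355/5]],.06)[:,:2])
z=np.load("top0.npz");p=z["p"];V=cv2.cvtColor(p,cv2.COLOR_RGB2HSV)[...,2]
m=np.zeros(V.shape,np.uint8); m[150:205,250:330]=(V[150:205,250:330]<60)
k,l,st,c=cv2.connectedComponentsWithStats(m);i=1+np.argmax(st[1:,4]);m=l==i;print(st[i])
lo=[];up=[]
for u in range(262,318):
    v=np.nonzero(m[:,u])[0]; lo.append((u,v.max()+.5));up.append((u,v.min()-.5))
for nm,e,zz in(("lo",lo,0.0),("lo",lo,0.005),("up",up,.06)):
    Q=ray("top",e,zz);s=np.polyfit(Q[:,1],Q[:,0],1);print(nm,zz,s,np.degrees(np.arctan(s[0])))
v,u=np.nonzero(m);Q=ray("top",np.c_[u,v],.03);print(Q.min(0),Q.max(0))
```

```text
side [0.52385288 0.6686238 ] 27.647924655135867 0.0018521134176650782 561 [ 0.6141536  -0.10441455  0.00806997] [0.70894484 0.07243013 0.055928  ]
edges bottom [[ 0.70080499  0.0690831 ]
 [ 0.60722417 -0.10897263]] top [[ 0.70492522  0.06560043]
 [ 0.61290548 -0.11389371]]
[257 158  67  36 331]
lo 0.0 [0.52603981 0.66691521] 27.746156812564248
lo 0.005 [0.52603981 0.6661845 ] 27.74615681256431
up 0.06 [0.52658454 0.67159255] 27.770597132689215
[ 0.61112102 -0.10998901  0.03      ] [0.70888864 0.06594077 0.03      ]
```

Measured:
- **Blank:** centre (0.562, 0.068), yaw 73.6°. The size reads 119×50, which agrees with the description.
- **Bar face:** middle (0.656, −0.0205), yaw −27.7°. It reads 200 mm long, also in agreement.

Green and dark are far off. Now I approach at height.

```bash
python3 -m handwheel '[[[0.93,-0.89,0,0,0,-0.636,1],[0.93,-0.89,0,0,0,-0.636,1],[0.93,-0.89,0,0,0,-0.636,1],[0.93,-0.89,0,0,0,-0.636,1],[0.93,-0.89,0,0,0,-0.636,1],[0.93,-0.89,0,0,0,-0.636,1],[0.93,-0.89,0,0,0,-0.636,1],[0.93,-0.89,0,0,0,-0.636,1],[0.93,-0.89,0,0,0,-0.636,1],[0.93,-0.89,0,0,0,-0.636,1]]]'
cat > to.py <<'E'
import sys,numpy as np
from scipy.spatial.transform import Rotation as Ro
from workcell import arm
# target x y z, yaw of tool y
x,y,z,a=map(float,sys.argv[1:]); s=arm.read_state();R=np.array(s["eef_rot"])
a=np.radians(a);ty=np.array([np.cos(a),np.sin(a),0]);tz=np.array([0,0,-1.]);T=np.c_[np.cross(ty,tz),ty,tz]
print("t",s["time"],"pos",np.round(s["tool_pos"],4),"yyaw",np.degrees(np.arctan2(R[1,1],R[0,1])),"tilt",R[:2,2],"F",np.round(s["ft_force"],1),"w",s["grip_width"],"q",np.round(s["q"],1))
print("shift",np.round(R.T@(np.array([x,y,z])-s["tool_pos"])/.3,4),"turn",np.round(Ro.from_matrix(R.T@T).as_rotvec()/(np.pi/2),4))
E
python3 to.py 0.562 0.068 0.405 -16.4
```

```text
time: 1.1
tool_pos: [0.3689, -0.2641, 0.4045]
eef_rot: [[0.28, 0.96, -0.0], [0.96, -0.28, 0.001], [0.001, -0.001, -1.0]]
ft_force: [-0.5, -0.4, -1.4]
grip_width: 0.0854
t 1.1 pos [ 0.3689 -0.2641  0.4045] yyaw -16.27460857904078 tilt [-0.00035188  0.00095397] F [-0.5 -0.4 -1.4] w 0.0853923972314521 q [-43.2  14.6 100.2   0.   65.3 -26.9]
shift [ 1.2432e+00  3.0770e-01 -9.0000e-04] turn [-0.0004 -0.0005  0.0014]
```

```bash
python3 -m handwheel '[[[1,0.308,0,0,0,0,1],[1,0.308,0,0,0,0,1],[1,0.308,0,0,0,0,1],[1,0.308,0,0,0,0,1],[1,0.308,0,0,0,0,1],[1,0.308,0,0,0,0,1],[1,0.308,0,0,0,0,1],[1,0.308,0,0,0,0,1],[1,0.308,0,0,0,0,1],[1,0.308,0,0,0,0,1]]]'
python3 - <<'E'
from h import *
s=arm.read_state();p,d=arm.capture("wrist");cv2.imwrite("pics/w1.png",p[:,:,::-1])
P=arm.camera_params("wrist");T=np.eye(4);T[:3,:3]=s["eef_rot"];T[:3,3]=s["tool_pos"];P["T"]=T@P["tool_from_camera"]
np.savez("w1.npz",p=p,d=d,T=P["T"])
E
python3 to.py 0.562 0.068 0.18 -16.4
```

```text
time: 2.1
tool_pos: [0.5411, -0.0037, 0.4046]
eef_rot: [[0.282, 0.959, -0.001], [0.959, -0.282, 0.001], [0.0, -0.001, -1.0]]
ft_force: [-0.3, -0.4, -0.8]
grip_width: 0.0854
t 2.15 pos [ 0.5411 -0.0036  0.4047] yyaw -16.38793636063985 tilt [-0.00065758  0.00080596] F [ 0.6 -0.1  0.7] w 0.08555091715700537 q [-6.7 21.6 89.   0.  69.5  9.7]
shift [2.481e-01 1.000e-04 7.491e-01] turn [-0.0005 -0.0004  0.0001]
```

View pics/w1.png

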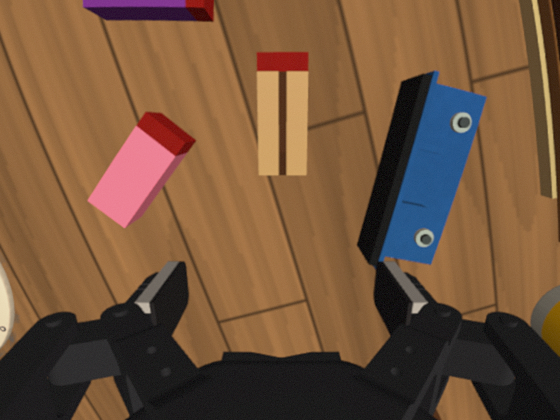

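The wrist view shows the blank at (282,113) lined up with the jaws, the bar at (420,165) and the pink look-alike at (140,170), clear of the fingers. Now a refined measurement from this view.

Run:
```python
from h import *
z=np.load("w1.npz");p=z["p"];d=z["d"];P=arm.camera_params("wrist");P["T"]=z["T"]
hsv=cv2.cvtColor(p,cv2.COLOR_RGB2HSV);H,S,V=[hsv[...,i].astype(int) for i in range(3)]
m=np.zeros(V.shape,np.uint8);m[40:185,245:320]=1
m=m*(((H>10)&(H<30)&(V>190))|(((H<6)|(H>174))&(S>180)&(V>100)))
m=cv2.morphologyEx(m.astype(np.uint8),cv2.MORPH_CLOSE,np.ones((9,9)))
v,u=np.nonzero(m);Q=ray("wrist",np.c_[u,v],.045,P);print("blank",rect(Q[:,:2]),np.median(pts("wrist",d,m>0,P)[:,2]))
W=np.zeros(V.shape,bool);W[70:268,355:440]=1
m=(W&(V<60)).astype(np.uint8);m[262:]=0
k,l,st,c=cv2.connectedComponentsWithStats(m);i=1+np.argmax(st[1:,4]);m=l==i;print(st[i])
r=range(100,235)
L=[(np.nonzero(m[v])[0].min()-.5,v) for v in r];U=[(np.nonzero(m[v])[0].max()+.5,v) for v in r]
for nm,e,zz in(("bottom",L,0.),("top",U,.06)):
    Q=ray("wrist",e,zz,P);s=np.polyfit(Q[:,1],Q[:,0],1);print(nm,s,np.degrees(np.arctan(s[0])),Q[[0,-1],:2])
X=pts("wrist",d,m,P);X=X[(X[:,2]>.008)&(X[:,2]<.056)];
for _ in range(5):
    s=np.polyfit(X[:,1],X[:,0],1);rr=X[:,0]-np.polyval(s,X[:,1]);X=X[abs(rr)<2*rr.std()+1e-3]
print("depth",s,np.degrees(np.arctan(s[0])),rr.std(),len(X),X.min(0),X.max(0))
```

```text
blank (array([564. ,  69.5]), array([118.7,  49.6]), np.float32(73.61)) 0.044861963291198126
[ 357   73   75  189 4911]
bottom [0.52655205 0.66720234] 27.769139737245812 [[ 0.69422444  0.05106706]
 [ 0.61755966 -0.09408247]]
top [0.52610728 0.67571764] 27.749184383962017 [[ 0.69931713  0.04561546]
 [ 0.63512317 -0.07700157]]
depth [0.52277095 0.66639464] 27.599261512579126 0.00045360605419613776 2793 [ 0.61077628 -0.10648315  0.00801402] [0.70321593 0.06945298 0.05599907]
```

```bash
python3 -m handwheel '[[[0.253,0.002,0.2,0,0,0,1],[0.253,0.002,0.2,0,0,0,1],[0.253,0.002,0.3,0,0,0,1],[0.253,0.002,0.55,0,0,0,1],[0.253,0.002,0.65,0,0,0,1],[0.253,0.002,0.749,0,0,0,1],[0.253,0.002,0.749,0,0,0,1],[0.253,0.002,0.749,0,0,0,1],[0.253,0.002,0.749,0,0,0,1]]]'
python3 to.py 0.563 0.069 0.18 -16.4
```

```text
time: 3.05
tool_pos: [0.5637, 0.0688, 0.1821]
eef_rot: [[0.283, 0.959, 0.002], [0.959, -0.283, 0.001], [0.001, 0.002, -1.0]]
ft_force: [-0.1, -0.3, 0.5]
grip_width: 0.0856
t 3.05 pos [0.5637 0.0688 0.1821] yyaw -16.421886877301695 tilt [0.00221778 0.00086232] F [-0.1 -0.3  0.5] w 0.08557762927468036 q [ 0.9 41.  96.5  0.1 42.4 17.3]
shift [-0.0002 -0.0025  0.0072] turn [ 0.0012 -0.0009 -0.0002]
```

```bash
python3 -m handwheel '[[[0,0,0.006,0,0,0,-1],[0,0,0.006,0,0,0,-1],[0,0,0.006,0,0,0,-1],[0,0,0.006,0,0,0,-1],[0,0,0.006,0,0,0,-1],[0,0,0.006,0,0,0,-1],[0,0,0.006,0,0,0,-1],[0,0,0.006,0,0,0,-1]]]'
python3 to.py 0.563 0.069 0.26 -16.4
```

```text
time: 3.85
tool_pos: [0.5641, 0.0688, 0.1816]
eef_rot: [[0.283, 0.959, 0.004], [0.959, -0.283, 0.001], [0.002, 0.004, -1.0]]
ft_force: [-2.6, -2.3, 14.8]
grip_width: 0.0487
t 3.85 pos [0.5641 0.0688 0.1816] yyaw -16.42029446639954 tilt [0.00397276 0.00079233] F [-2.6 -2.3 14.8] w 0.048735464511094354 q [ 0.9 41.  96.5  0.1 42.2 17.3]
shift [ 1.000e-04 -2.700e-03 -2.614e-01] turn [ 0.0023 -0.0012 -0.0002]
```

```bash
python3 -m handwheel '[[[0,0,-0.26,0,0,0,-1],[0,0,-0.26,0,0,0,-1],[-0.145,0.118,-0.26,0,0,1,-1],[-0.145,0.118,-0.26,0,0,1,-1],[-0.145,0.118,-0.26,0,0,1,-1],[-0.145,0.118,-0.26,0,0,1,-1],[-0.145,0.118,-0.26,0,0,1,-1],[-0.145,0.118,-0.26,0,0,1,-1],[-0.145,0.118,-0.26,0,0,1,-1],[-0.145,0.118,-0.26,0,0,1,-1],[-0.145,0.118,-0.26,0,0,1,-1],[-0.145,0.118,-0.26,0,0,1,-1]]]'
python3 to.py 0.5857 0.0172 0.26 -117.74
```

```text
time: 5.05
tool_pos: [0.5853, 0.0171, 0.26]
eef_rot: [[0.975, -0.22, 0.004], [-0.22, -0.975, 0.001], [0.004, -0.002, -1.0]]
ft_force: [0.3, 1.0, -2.1]
grip_width: 0.0495
t 5.05 pos [0.5853 0.0171 0.26  ] yyaw -102.71250236036967 tilt [0.0040957  0.00077693] F [ 0.3  1.  -2.1] w 0.049494733678156703 q [-4.2 35.1 91.4  0.1 53.3 98.5]
shift [ 0.0012 -0.0008 -0.0001] turn [-0.0014 -0.0023  0.167 ]
```

```bash
python3 -m handwheel '[[[0.001,-0.001,0,-0.001,-0.002,0.167,-1],[0.001,-0.001,0,-0.001,-0.002,0.167,-1],[0.001,-0.001,0,-0.001,-0.002,0.167,-1],[0.001,-0.001,0,-0.001,-0.002,0.167,-1],[0.001,-0.001,0.1,-0.001,-0.002,0.167,-1],[0.001,-0.001,0.15,-0.001,-0.002,0.167,-1],[0.001,-0.001,0.15,-0.001,-0.002,0.167,-1]]]'
python3 - <<'E'
from h import *
s=arm.read_state();p,d=arm.capture("wrist");cv2.imwrite("pics/w2.png",p[:,:,::-1])
P=arm.camera_params("wrist");T=np.eye(4);T[:3,:3]=s["eef_rot"];T[:3,3]=s["tool_pos"];np.savez("w2.npz",p=p,d=d,T=T@P["tool_from_camera"])
p,d=arm.capture("top");cv2.imwrite("pics/t2.png",p[:,:,::-1])
E
python3 to.py 0.5857 0.0172 0.1825 -117.74
```

```text
time: 5.75
tool_pos: [0.5851, 0.0174, 0.2133]
eef_rot: [[0.886, -0.463, -0.003], [-0.463, -0.886, 0.001], [-0.003, 0.001, -1.0]]
ft_force: [-0.9, -0.0, -1.6]
grip_width: 0.0496
t 5.85 pos [0.586  0.0173 0.2153] yyaw -117.63350149939659 tilt [0.00053212 0.00040546] F [ 0.   0.2 -1.5] w 0.04943585906389383 q [ -4.1  38.9  92.8   0.   48.2 113.5]
shift [-0.0006  0.0009  0.1094] turn [-0.0004 -0.0002  0.0012]
```

View pics/w2.png

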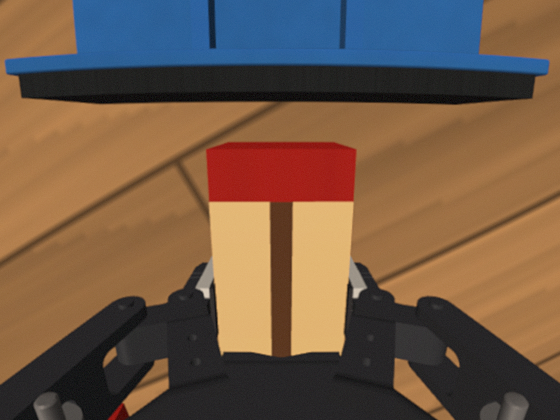

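View pics/t2.png

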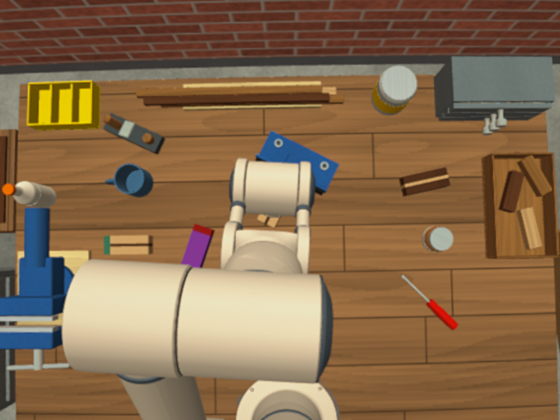

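The wrist view shows the red end (282,145) parallel to the black face (row ~100) and centred on it. The top view shows the neighbours undisturbed. Next I lower the blank and then ease it in.

```bash
python3 -m handwheel '[[[0,0,0.07,0,0,0.001,-1],[0,0,0.095,0,0,0.001,-1],[0,0,0.11,0,0,0.001,-1],[0,0,0.11,0,0,0.001,-1],[0.033,0,0.11,0,0,0.001,-1],[0.033,0,0.11,0,0,0.001,-1],[0.033,0,0.11,0,0,0.001,-1]]]'
python3 to.py 0.6034 0.0079 0.182 -117.74
```

```text
time: 6.55
tool_pos: [0.5952, 0.0125, 0.1828]
eef_rot: [[0.885, -0.465, 0.002], [-0.465, -0.885, 0.0], [0.001, -0.001, -1.0]]
ft_force: [-0.5, 1.4, -2.1]
grip_width: 0.0495
t 6.55 pos [0.5952 0.0125 0.1828] yyaw -117.73532130276153 tilt [0.00154528 0.00032406] F [-0.5  1.4 -2.1] w 0.04953570988611391 q [ -4.5  42.2  92.4   0.   45.3 113.2]
shift [0.0314 0.001  0.0026] turn [-0.0006 -0.0008  0.0001]
```

```bash
python3 -m handwheel '[[[0.01,0,0.003,0,0,0,-1],[0.017,0,0.003,0,0,0,-1],[0.022,0,0.003,0,0,0,-1],[0.022,0,0.003,0,0,0,-1]]]'
python3 to.py 0.6034 0.0079 0.182 -117.74
```

```text
time: 6.95
tool_pos: [0.6012, 0.0093, 0.1819]
eef_rot: [[0.885, -0.466, 0.002], [-0.466, -0.885, 0.0], [0.001, -0.001, -1.0]]
ft_force: [-0.6, -0.1, -0.9]
grip_width: 0.0494
t 6.95 pos [0.6012 0.0093 0.1819] yyaw -117.74300131654935 tilt [0.0017083  0.00032013] F [-0.6 -0.1 -0.9] w 0.04943423395602202 q [ -4.8  42.6  91.5   0.   45.8 112.9]
shift [ 0.0086  0.0009 -0.0004] turn [-0.0007 -0.0009 -0.    ]
```

```bash
python3 -m handwheel '[[[0.004,0,0.001,0,0,0,-1],[0.007,0,0.001,0,0,0,-1],[0.007,0,0.001,0,0,0,-1]]]'
python3 to.py 0.6034 0.0079 0.182 -117.74
```

```text
time: 7.25
tool_pos: [0.6025, 0.0087, 0.1817]
eef_rot: [[0.885, -0.465, 0.0], [-0.465, -0.885, 0.001], [-0.0, -0.001, -1.0]]
ft_force: [-5.8, 4.1, 7.7]
grip_width: 0.0494
t 7.25 pos [0.6025 0.0087 0.1817] yyaw -117.74057700135911 tilt [9.64756900e-05 8.08656768e-04] F [-5.8  4.1  7.7] w 0.04937436727986953 q [-4.900e+00  4.270e+01  9.130e+01  1.000e-01  4.610e+01  1.128e+02]
shift [ 0.0039  0.0009 -0.0009] turn [-0.0005  0.0002 -0.    ]
```

```bash
python3 -m handwheel '[[[0.003,0,0,0,0,0,-1],[0.005,0,0,0,0,0,-1],[0.005,0,0,0,0,0,-1]]]'
python3 to.py 0.6034 0.0079 0.182 -117.74
python3 - <<'E'
from h import *
print(arm.read_state()["moment"])
s=arm.read_state();p,d=arm.capture("wrist");cv2.imwrite("pics/w3.png",p[:,:,::-1])
p,d=arm.capture("side");cv2.imwrite("pics/s3.png",cv2.resize(p[160:300,170:330,::-1],None,fx=4,fy=4))
E
```

```text
time: 7.55
tool_pos: [0.6028, 0.0086, 0.1817]
eef_rot: [[0.885, -0.465, -0.002], [-0.465, -0.885, 0.002], [-0.003, -0.0, -1.0]]
ft_force: [-7.8, 5.9, 7.1]
grip_width: 0.0495
t 7.55 pos [0.6028 0.0086 0.1817] yyaw -117.72285243296339 tilt [-0.00245495  0.00152296] F [-7.8  5.9  7.1] w 0.04953025080629434 q [-4.900e+00  4.270e+01  9.110e+01  1.000e-01  4.630e+01  1.128e+02]
shift [ 0.0026  0.0011 -0.001 ] turn [-0.0001  0.0018  0.0002]
[0.64258453 0.79620393 0.06306518]
```

View pics/w3.png

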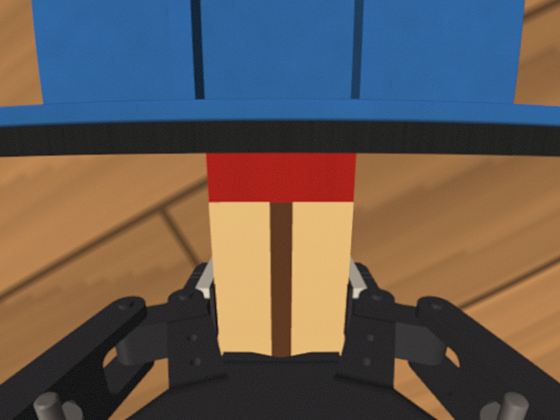

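View pics/s3.png

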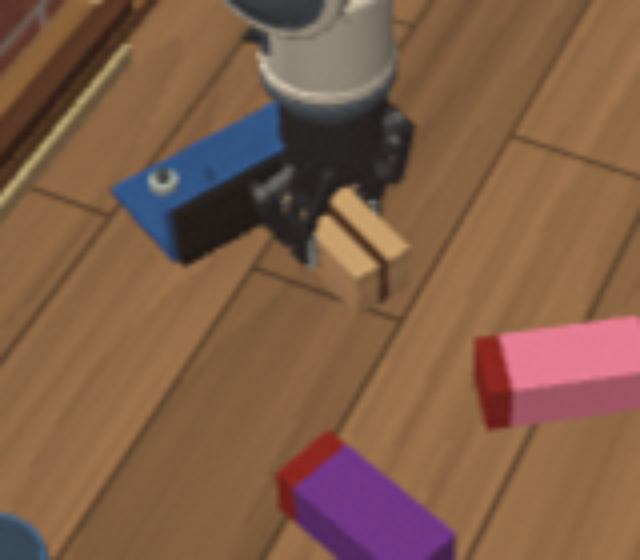

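The red end is flush against the black face and contact is about 10 N, so I release and rise straight up.

```bash
python3 -m handwheel '[[[0,0,0,0,0,0,1],[0,0,0,0,0,0,1],[0,0,0,0,0,0,1],[0,0,0,0,0,0,1],[0,0,0,0,0,0,1],[0,0,0,0,0,0,1],[0,0,-0.1,0,0,0,1],[0,0,-0.25,0,0,0,1],[-0.1,0,-0.4,0,0,0,1],[-0.25,0,-0.55,0,0,0,1],[-0.25,0,-0.55,0,0,0,1],[-0.25,0,-0.55,0,0,0,1]]]'
python3 - <<'E'
from h import *
s=arm.read_state();p,d=arm.capture("wrist");cv2.imwrite("pics/w4.png",p[:,:,::-1])
P=arm.camera_params("wrist");T=np.eye(4);T[:3,:3]=s["eef_rot"];T[:3,3]=s["tool_pos"];np.savez("w4.npz",p=p,d=d,T=T@P["tool_from_camera"])
E
```

```text
time: 8.85
tool_pos: [0.5361, 0.0439, 0.3488]
eef_rot: [[0.886, -0.464, 0.0], [-0.464, -0.886, 0.001], [-0.0, -0.001, -1.0]]
ft_force: [-0.2, -0.1, -0.3]
grip_width: 0.0852
```

View pics/w4.png

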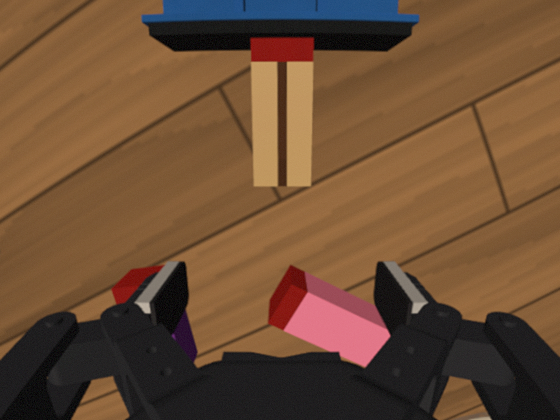

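The released blank lies at (282,110), with its red end against the black face at row ~40. Now I measure squareness and gap.

```bash
python3 -m handwheel '[[[0.36,0,-0.1,0,0,0,1],[0.36,0,-0.1,0,0,0,1],[0.36,0,-0.1,0,0,0,1],[0.36,0,-0.1,0,0,0,1],[0.36,0,-0.1,0,0,0,1]]]'
python3 - <<'E'
from h import *
s=arm.read_state();p,d=arm.capture("wrist")
c=p[60:330,170:395];cv2.imwrite("pics/w5.png",cv2.resize(c[:,:,::-1],None,fx=2,fy=2))
P=arm.camera_params("wrist");T=np.eye(4);T[:3,:3]=s["eef_rot"];T[:3,3]=s["tool_pos"];P["T"]=T@P["tool_from_camera"]
np.savez("w5.npz",p=p,d=d,T=P["T"])
hsv=cv2.cvtColor(p,cv2.COLOR_RGB2HSV);H,S,V=[hsv[...,i].astype(int) for i in range(3)]
m=((H>10)&(H<30)&(V>190))|(((H<6)|(H>174))&(S>180)&(V>100))
m[:,:200]=0;m[:,370:]=0
m=cv2.morphologyEx(m.astype(np.uint8),cv2.MORPH_CLOSE,np.ones((11,11)))
k,l,st,cc=cv2.connectedComponentsWithStats(m);i=1+np.argmax(st[1:,4]);m=l==i;print(st[i])
X=pts("wrist",d,m,P);print("z",np.percentile(X[:,2],[5,50,95]))
v,u=np.nonzero(m);Q=ray("wrist",np.c_[u,v],.045,P);r=rect(Q[:,:2]);print("blank",r)
b=(V<60);b[:,:150]=0;b[:,420:]=0;b[v.min()+20:]=0
X=pts("wrist",d,b,P);X=X[(X[:,2]>.008)&(X[:,2]<.056)]
for _ in range(5):
    f=np.polyfit(X[:,1],X[:,0],1);rr=X[:,0]-np.polyval(f,X[:,1]);X=X[abs(rr)<2*rr.std()+1e-3]
print("face",f,np.degrees(np.arctan(f[0])),len(X))
# red end position along normal
n=np.array([np.cos(np.radians(-27.74)),np.sin(np.radians(-27.74))])
print("end n",np.percentile(Q[:,:2]@n,[0,1,99,100])*1000,"face n",np.array([.667,0])@n*1000, (X[:,:2]@n).mean()*1000)
E
```

```text
time: 9.4
tool_pos: [0.6324, -0.0071, 0.3753]
eef_rot: [[0.885, -0.465, -0.004], [-0.465, -0.885, 0.002], [-0.004, 0.0, -1.0]]
ft_force: [-0.7, -0.1, -0.2]
grip_width: 0.0853
[ 255  170   52  113 5554]
z [0.04371387 0.04483347 0.04597881]
blank (array([602.1,   8.9]), array([ 49.5, 118.2]), np.float32(-27.52))
face [-0.87525354  0.75636109] -41.19415167635853 3
end n [469.68644425 472.03632396 586.82106772 587.77819719] face n 590.3409489948456 663.3420276379823
```

View pics/w5.png

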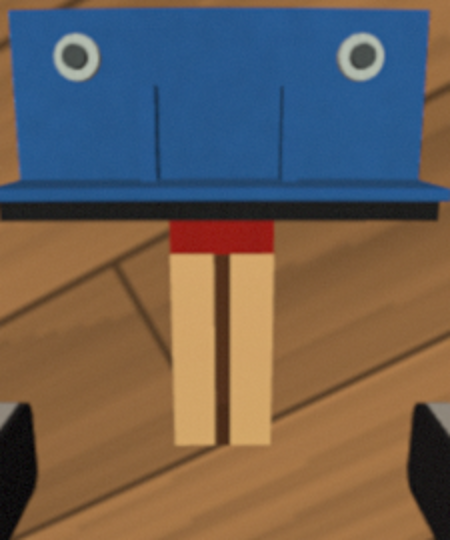

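Yaw is −27.5° against the bar's −27.7°, and the blank lies flat (top at 44.8 mm). The end is within measurement error of the face. To make contact certain I will nudge the back end with shut fingers, after checking clearance to the pink look-alike.

```bash
python3 - <<'E'
from h import *
z=np.load("top0.npz");p=z["p"]
hsv=cv2.cvtColor(p,cv2.COLOR_RGB2HSV);H,S,V=[hsv[...,i].astype(int) for i in range(3)]
m=np.zeros(V.shape,bool);m[245:305,235:290]=1
m&=((H>165)|(H<7))&(S>80)&(V>120)
v,u=np.nonzero(m);Q=ray("top",np.c_[u,v],.045)[:,:2];print(rect(Q),Q[Q[:,0].argmax()])
n=np.array([.885,-.4655]);t=np.array([.4655,.885]);R=Q-np.array([.6025,.0085])
k=abs(R@t)<.04;print("nearest along n within 40mm lane",(R@n)[k].max() if k.any() else None)
E
python3 to.py 0.5265 0.0485 0.30 -117.74;python3 to.py 0.5265 0.0485 0.19 -117.74
```

```text
(array([393.8,  57.6]), array([120.4,  54.4]), np.float32(34.3)) [0.45651444 0.07083685]
nearest along n within 40mm lane -0.15821502396462697
t 9.45 pos [ 0.632  -0.0068  0.3756] yyaw -117.68931985132481 tilt [-0.00356757  0.0017423 ] F [-0.1  0.2 -0.5] w 0.08536926972650401 q [-6.000e+00  3.050e+01  7.800e+01  1.000e-01  7.180e+01  1.116e+02]
shift [-3.959e-01  3.000e-04  2.535e-01] turn [0.0001 0.0025 0.0006]
t 9.45 pos [ 0.632  -0.0068  0.3756] yyaw -117.68931985132481 tilt [-0.00356757  0.0017423 ] F [-0.1  0.2 -0.5] w 0.08536926972650401 q [-6.000e+00  3.050e+01  7.800e+01  1.000e-01  7.180e+01  1.116e+02]
shift [-3.944e-01  2.000e-04  6.202e-01] turn [0.0001 0.0025 0.0006]
```

```bash
python3 -m handwheel '[[[-0.395,0,0,0,0.002,0.001,-1],[-0.395,0,0,0,0.002,0.001,-1],[-0.395,0,0,0,0.002,0.001,-1],[-0.395,0,0.1,0,0.002,0.001,-1],[-0.395,0,0.25,0,0.002,0.001,-1],[-0.395,0,0.25,0,0.002,0.001,-1],[-0.395,0,0.25,0,0.002,0.001,-1],[-0.395,0,0.4,0,0.002,0.001,-1],[-0.395,0,0.5,0,0.002,0.001,-1],[-0.395,0,0.6,0,0.002,0.001,-1],[-0.395,0,0.62,0,0.002,0.001,-1],[-0.395,0,0.62,0,0.002,0.001,-1]]]'
python3 to.py 0.5397 0.0415 0.19 -117.74
```

```text
time: 10.65
tool_pos: [0.5268, 0.0487, 0.191]
eef_rot: [[0.885, -0.466, -0.001], [-0.466, -0.885, 0.0], [-0.001, 0.0, -1.0]]
ft_force: [0.3, -0.1, -0.3]
grip_width: -0.0002
t 10.65 pos [0.5268 0.0487 0.191 ] yyaw -117.77895590788488 tilt [-0.00060696  0.00026666] F [ 0.3 -0.1 -0.3] w -0.00021256792929203974 q [ -1.2  38.5 101.9   0.   39.7 116.6]
shift [0.049  0.0011 0.0032] turn [ 0.      0.0004 -0.0004]
```

```bash
python3 -m handwheel '[[[0.03,0.001,0,0,0,0,-1],[0.035,0.001,0,0,0,0,-1],[0.04,0.001,0,0,0,0,-1],[0.043,0.001,0,0,0,0,-1],[0.046,0.001,0,0,0,0,-1],[0.046,0.001,0,0,0,0,-1]]]'
python3 to.py 0.5397 0.0415 0.19 -117.74
```

```text
time: 11.25
tool_pos: [0.5389, 0.0419, 0.191]
eef_rot: [[0.885, -0.466, -0.001], [-0.466, -0.885, 0.0], [-0.001, 0.0, -1.0]]
ft_force: [0.4, -0.3, 0.1]
grip_width: -0.0002
t 11.25 pos [0.5389 0.0419 0.191 ] yyaw -117.77824913981675 tilt [-0.00057386  0.00022686] F [ 0.4 -0.3  0.1] w -0.00018557122260832637 q [ -1.9  38.9 100.2   0.   40.9 115.9]
shift [0.0029 0.0001 0.0034] turn [ 0.      0.0004 -0.0004]
```

```bash
python3 -m handwheel '[[[0.003,0,0,0,0,0,-1],[0.006,0,0,0,0,0,-1],[0.006,0,0,0,0,0,-1]]]'; python3 -m handwheel '[[[0.003,0,0,0,0,0,-1],[0.005,0,0,0,0,0,-1],[0.005,0,0,0,0,0,-1]]]'
```

```text
time: 11.55
tool_pos: [0.54, 0.0413, 0.1909]
eef_rot: [[0.885, -0.466, -0.002], [-0.466, -0.885, 0.001], [-0.002, 0.0, -1.0]]
ft_force: [-2.8, 3.3, 3.2]
grip_width: 0.0001
time: 11.85
tool_pos: [0.5404, 0.0411, 0.1907]
eef_rot: [[0.885, -0.466, -0.005], [-0.466, -0.885, 0.001], [-0.005, 0.001, -1.0]]
ft_force: [-6.7, 6.9, 4.4]
grip_width: -0.0002
```

Force rises straight to about 10 N with under 0.5 mm of travel, far more than bench friction on a 0.18 kg block. The bar is therefore backing the blank. I back off, rise clear and check.

```bash
python3 -m handwheel '[[[-0.03,0,0,0,0,0,-1],[-0.05,0,0,0,0,0,-1],[-0.05,0,-0.15,0,0,0,-1],[-0.05,0,-0.3,0,0,0,-1],[-0.05,0,-0.45,0,0,0,-1],[-0.05,0,-0.6,0,0,0,-1],[0.2,0,-0.65,0,0,0,-1],[0.25,0,-0.65,0,0,0,-1],[0.25,0,-0.65,0,0,0,-1],[0.25,0,-0.65,0,0,0,-1]]]'
python3 - <<'E'
from h import *
s=arm.read_state();p,d=arm.capture("wrist")
P=arm.camera_params("wrist");T=np.eye(4);T[:3,:3]=s["eef_rot"];T[:3,3]=s["tool_pos"];P["T"]=T@P["tool_from_camera"]
cv2.imwrite("pics/w6.png",p[:,:,::-1])
hsv=cv2.cvtColor(p,cv2.COLOR_RGB2HSV);H,S,V=[hsv[...,i].astype(int) for i in range(3)]
m=((H>10)&(H<30)&(V>190))|(((H<6)|(H>174))&(S>180)&(V>100))
m[:,:200]=0;m[:,370:]=0
m=cv2.morphologyEx(m.astype(np.uint8),cv2.MORPH_CLOSE,np.ones((11,11)))
k,l,st,cc=cv2.connectedComponentsWithStats(m);i=1+np.argmax(st[1:,4]);m=l==i
v,u=np.nonzero(m);Q=ray("wrist",np.c_[u,v],.045,P);print("blank",rect(Q[:,:2]),np.percentile(pts("wrist",d,m,P)[:,2],[5,50,95]))
p,d=arm.capture("top");cv2.imwrite("pics/t6.png",p[:,:,::-1])
q0=np.load("top0.npz")["p"]
for nm,(a,b,c,e) in dict(green=(228,262,98,160),dark=(160,202,395,455)).items(): print(nm,np.abs(p[a:b,c:e].astype(int)-q0[a:b,c:e]).mean(), np.abs(p[a:b,c:e].astype(int)-q0[a:b,c:e]).max())
E
```

```text
time: 12.85
tool_pos: [0.6076, 0.0057, 0.3848]
eef_rot: [[0.884, -0.467, -0.006], [-0.467, -0.884, 0.001], [-0.006, 0.001, -1.0]]
ft_force: [-0.1, -0.4, 0.3]
grip_width: -0.0001
blank (array([602.7,   8.7]), array([ 50. , 118.8]), np.float32(-27.49)) [0.04362578 0.04483786 0.04599389]
green 11.929475015812777 23
dark 9.726322751322751 22
```

View pics/w6.png

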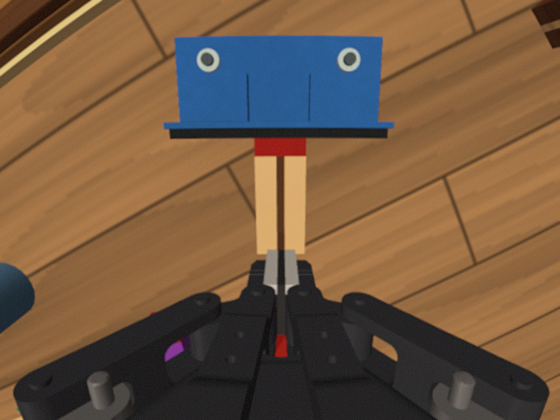

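View pics/t6.png

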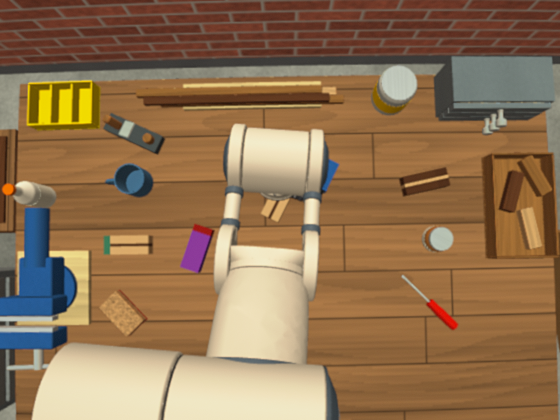

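The wrist view shows the red end (281,147) flush on the black face (row ~135). The top view shows green (128,244) and dark (425,181) where they were; the picture difference there is a small, even brightness shift. Handing in.

```bash
python3 -c "
from workcell import arm
print(arm.close_job())"
```

```text
the job is handed in; nothing more can be done
None
```

The job is handed in. The red-ended blank now lies flat on the bench with its red end against the black face of the bar. I lifted it, turned it about 101° to match the bar's angle, set it down and pressed it in with about 10 N. After letting go I nudged its back end with shut fingers to seat it. The last move ended at 12.85 s of the 38 s allowed.

**What the last checks showed:**
- **Squareness:** the blank's yaw reads −27.5°, against −27.7° for the bar face.
- **Flatness:** its top is at 44.8 mm, against 45 mm for a block lying flat.
- **Contact:** in the nudge, force rose to about 10 N within 0.5 mm of travel, so the bar was backing the blank. The camera alone put the end about 1–2 mm short of the face before the nudge. That is within the 2 mm calibration error, so I relied on the force reading.
- **Bystanders:** the green-ended and dark blanks sit where they were in the top view. Pictures before and after differ there only by a small, even brightness shift.
- **Look-alikes:** I never touched the pink or purple ones. The arm hid the pink one in the last top view, so its position was not re-measured.
- **Robot:** it was clear of everything with its wrist force near zero at hand-in.

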